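# Load a red case from the sloped bin into the sprung magazine

### The arm

A 6-joint arm with a two-finger parallel gripper is mounted at the origin on a cart in front of the work surface, level with it; the furniture and walls round the work are solid. World frame = base frame: x ahead of the robot, y to its left, z up, the work surface at z = 0. Lengths are in mm, angles in rad, forces in N, time in s.
With the tool pointing down it reaches from about 350 to 975 mm from the base axis. Payload 7.1 kg.
Tool frame: the origin (TCP) lies midway between the tips of the shut fingers; the grasp point (between the pads) lies ctrl.grip_point_offset behind it (ctrl.grip_point_offset is the distance from the TCP to the grasp point, in mm); z points along the fingers, y is the line along which they close (so a half turn about z gives the same grasp; the last joint's range is limited). The gripper opens to 88 mm and grips with 3 to 60 N. Pads are 20 mm wide; open, the fingers measure 115 mm over their backs; the gripper's body (75 mm by 178 mm) begins 61 mm behind the grasp point.
Start: joints at [-1.286, 0.423, 1.63, -0, 1.089, -0.019], TCP at [186.986, -596.357, 222.675] pointing down, gripper open.
Joint ranges: [-3, 3], [-0.9, 2.11], [0.09, 2.58], [-1.31, 4.45], [0.11, 2.69], [-2.54, 2.54]. Speed limits (rad/s): [2.39, 2.39, 3.01, 3.14, 3.14, 3.14].

### API

Orientations are given as a rotation vector (axis times angle).
In Python, from workcell import ctrl, get_image, close_job, finder gives the robot as it stands.
- The arm moves only by the tool servo_tool, never from a script. Its argument "deltas" is a list of rows, each a list of 2 entries, a list of its own where there are three numbers: the shift along the tool's x, y, z in mm, then the turn, a rotation vector about the tool's x, y, z in rad. A call has 1 to 5 rows; each row is the pose to reach, as a shift and turn from the pose commanded when the call began, along the tool's axes at that moment; what a row does not reach only later rows make up. A row lasts 1/12 s, in which the tool goes at most 41.7 mm and 7.16 degrees, less where a joint would pass 70% of its speed; a pose out of reach is approached as far as the arm can. A call with a gripper value outside its range is refused whole. "grip" is the closure, from -1 (fully open) to 1 (shut), so that 0 is half open, set as the call begins (left out, the last holds). The fingers move at their own pace and stop on an object; the grip force is fixed at half the most. Time passes only in rows, so rows that repeat a pose let the fingers close. It gives the time, the measured TCP pose, the force, the opening and the grip force at its end, in the units of the state.
- ctrl.get_obs(): the state, without advancing time (a new reading comes with each control period).
- get_image(name): name is "side" or "top" or "wrist"; returns a dict with "frame" (400x640x3 uint8, blue, green, red), "depth" (400x640 float32, mm along the optical axis (not along the pixel's ray), 0 where there is no reading), "K" (3x3 intrinsics, pixels), "dist" ([k1, k2, p1, p2, k3] as OpenCV has them; the pictures are not rectified), "pose" (4x4, takes a point from camera to world coordinates). Camera axes: x right, y down, z forward; pixel columns grow to the right and rows downward; lengths in mm; the calibration is good to about 2 mm. A picture is of the moment at which its call begins.
- close_job(): hands the job in; it is judged then, once.
Trained networks look in a picture, given as the dict that the camera call returned (one of the last four; its "shot" number tells which), for a name from the list of things; names that differ only in an ending like _2 or _b are one class to them, and where a whole thing is asked for, a point or a joint stands for the part that bears it (a point fixed in the world has none). Each returns a list of dicts, best first, with "score" (0 to 1); they miss things now and then, are a little off and sometimes report something else, mostly with a low value. They report only what shows in the picture. A call takes as long as a camera call. They do not tell look-alikes from the thing itself.
- finder.search_frame(query, picture): "rect" ([centre column, centre row, width, height] as shares, 0 to 1, of the picture: columns of its width, rows of its height, round what is visible of it).
- finder.silhouettes(query, picture): "mask" (400x640 bool, what is visible of it) and "rect" ([centre column, centre row, width, height] as shares, 0 to 1, of the picture: columns of its width, rows of its height, round what is visible of it).
The state is a dict: "t": time; "qpos": joint angles; "qvel": joint speeds; "joint_torque": joint torques, N m; "ee_pos": TCP position; "orientation": TCP orientation; "ft_force": force on the tool from outside, world axes, zero at the start; "moment": the same for the moment, N m; "width": finger opening in mm; "grasp_force": force on a finger pad.
Only numpy, scipy, OpenCV 4.12 (cv2) and the standard library are available. Lean on these libraries where they do the work, as an engineer would, in place of code of your own. Each camera call takes 0.05 s, during which the arm holds its last target. There are 200 camera calls.

### The job

Lift the red plastic case out of the sloped blue bin and load it, right way up, on top of the one already in the aluminium magazine: push it straight down against the spring until it is past both orange catches and they have snapped shut over it, without ramming it into the stop, then let go. Leave the copper offcut lying in the bin, and do not knock over or shift the vial and the mug.

Things in the scene. Friction and masses are not known exactly. Their poses are not given: they have to be found in the camera images.
- case_center (a point): Centre of the loose red plastic case that lies in the bin: a closed box 44 mm along x, 66 mm along y, 23 mm high (z), about 50 g. It lies flat on the sloping floor, z square to that floor, its long side across the bin, its lower long side (-x) at most 3 mm from the bin's front lip; which half of the bin it lies in varies. Grip it across the 44 mm.
- bin_lip (a point): Middle of the bottom inside edge of the bin's front lip, 35 mm above the table; axes level: x points horizontally to the back of the bin, y along the lip, z up. From here the floor rises towards +x at 0.47 rad (27 degrees). The lip is 8 mm high square to the floor and 4 mm thick; things lie against it, so the lower finger must stay above it.
- bin: Fixed blue picking bin on a steel stand, open at the top, sloping down towards the robot; origin on the table under it. Inside 150 mm up the slope, 190 mm wide. Side walls 20 mm high for the first 45 mm of slope, then 50 mm; back wall 58 mm. The red case and the copper offcut lie side by side at the lip, each about 45 mm from the middle.
- magazine_seat (a point): Point on the magazine's vertical axis at the underside of its two orange catches, 62 mm above the table; x along its short side, y along its long side, z up. A case is loaded when its top is under the catches: centre about 12 mm below this point. From there it meets a firm stop 2 mm farther down. Pushing it in takes 6 to 12 N; at the stop the force climbs steeply.
- magazine: Fixed upright aluminium magazine, origin on the table. Shaft 49 (x) by 69 mm (y) for flat cases, 66 mm along y, either way round. Four corner columns 84 mm high, flaring to 97 mm; between them each long side is open over 45 mm for fingers. A catch at each y end juts 5 mm into the shaft, its ramp 62 to 76 mm above the table. A spring plate (6 N, +0.12 N/mm) carries the stored case.
- red_case: The red case in the bin as a body, origin at the middle of its underside.
- stored_case: The red case in the magazine as a body, origin at the middle of its underside.
- stored_center (a point): Centre of a second red case, same size, already in the magazine below the catches, its top within 1 mm of their underside; the new case pushes it down by 23 mm.
- lip_left (a joint): Orange sprung catch at the magazine's +y end: how far it is pushed outward, 0 = shut (m), up to 0.009.
- lip_right (a joint): Orange sprung catch at the magazine's -y end: how far it is pushed outward, 0 = shut (m), up to 0.009.
- vial_center (a point): Centre of a clear vial with red cap, 22 mm across and 52 mm high, standing 0.1 m to the left of the magazine; a bystander.
- mug: Blue and white mug, 78 mm across, 92 mm high, origin at the middle of its underside; a bystander.
Things that resemble listed ones, but are neither listed nor needed, are in the scene too. Leave any green look-alike of the stored_case alone.

How it is judged:
By the outcome, as a careful person would: the job done as asked, in the order asked, and still so for the second after the job is handed in, with the robot touching nothing.
It also fails if it takes over 42 s, if anything falls off the work surface, if the arm or the gripper's body presses on something with over 40 N, if the wrist force passes 120 N, or if a joint passes its speed limit or range.

## Working session

There is one attempt and no reset: what is moved stays moved. The work goes in short steps, Python scripts to look and compute and a tool call to move; the robot and the scene stay as the last step left them, time stands still between calls to the robot, and variables do not carry over. Pictures are saved under pics/ and viewed, at most 10 in all, crops included, and the job is handed in when it is done.

Besides the shell and the picture viewer there is one more tool, called after "Emit:" by a JSON object that holds its "op" and its "data". servo_tool: Moves the arm, as the interface text tells. Its arguments: {"type":"object","properties":{"deltas":{"type":"array","items":{"type":"array"}},"grip":{"type":"number"}},"required":["deltas"]}

```bash
mkdir -p pics; python3 - <<'E'
from workcell import ctrl,get_image,finder
import cv2,numpy as np
o=ctrl.get_obs();print(o,ctrl.grip_point_offset)
ims=[]
for n in("side","top"):
    p=get_image(n);ims.append(p["frame"]);np.savez("pics/"+n+".npz",**{k:p[k] for k in("frame","depth","K","dist","pose")})
    print(n,p["K"].tolist(),p["dist"],p["pose"].round(3).tolist())
    for q in("red_case","bin","magazine","mug"):
        print(q,[(round(d["score"],2),np.round(d["rect"]*np.array([640,400,640,400])).tolist()) for d in finder.search_frame(q,p)[:4]])
    cv2.imwrite(f"pics/{n}.png",p["frame"])
E
```

```text
{'t': 0.0, 'qpos': array([-1.28601562e+00,  4.23817040e-01,  1.63068941e+00, -1.27261212e-05,
        1.08862523e+00, -1.90027794e-02]), 'qvel': array([ 0.00182679, -0.00023461,  0.00098828, -0.00076278, -0.00015631,
       -0.0016154 ]), 'joint_torque': array([-1.36541836e-03, -5.44625688e+01, -2.73658347e+01,  6.40685298e-02,
        2.26576289e-02, -7.03683486e-05]), 'ee_pos': array([ 186.81866389, -595.83377693,  221.91680221]), 'orientation': array([-3.10391443e+00, -4.75127834e-01,  3.37698615e-04]), 'ft_force': array([0.65676925, 0.68589972, 0.53013005]), 'moment': array([0.02690144, 0.01805168, 0.00479969]), 'grasp_force': 0.0, 'width': 87.88225957959216} 18.700000000000003
side [[403.81905695723873, 0.0, 316.36406897408096], [0.0, 403.81905695723873, 195.1111755520065], [0.0, 0.0, 1.0]] [-0.00401445  0.          0.          0.          0.        ] [[-0.994, 0.081, -0.079, 653.422], [0.112, 0.614, -0.781, 628.75], [-0.015, -0.785, -0.619, 661.145], [0.0, 0.0, 0.0, 1.0]]
red_case [(0.72, [344.0, 281.0, 38.0, 29.0])]
bin [(0.56, [313.0, 276.0, 108.0, 131.0])]
magazine [(0.66, [325.0, 191.0, 40.0, 57.0])]
mug [(0.87, [280.0, 149.0, 35.0, 38.0])]
top [[499.7428867044375, 0.0, 325.2821856434793], [0.0, 499.7428867044375, 199.99984965279072], [0.0, 0.0, 1.0]] [-0.02671259  0.          0.          0.          0.        ] [[-0.021, -0.998, 0.067, 494.593], [-1.0, 0.021, 0.01, -103.026], [-0.011, -0.066, -0.998, 1423.207], [0.0, 0.0, 0.0, 1.0]]
red_case [(0.66, [242.0, 213.0, 30.0, 19.0])]
bin [(0.56, [251.0, 191.0, 91.0, 73.0])]
magazine [(0.68, [360.0, 213.0, 62.0, 40.0])]
mug [(0.69, [427.0, 170.0, 34.0, 44.0])]
```

View pics/top.png

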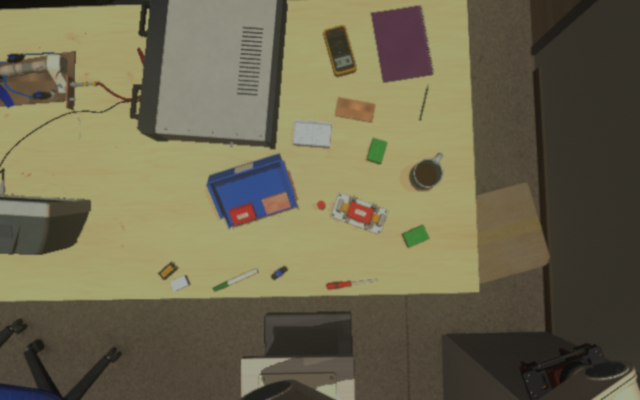

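View pics/side.png

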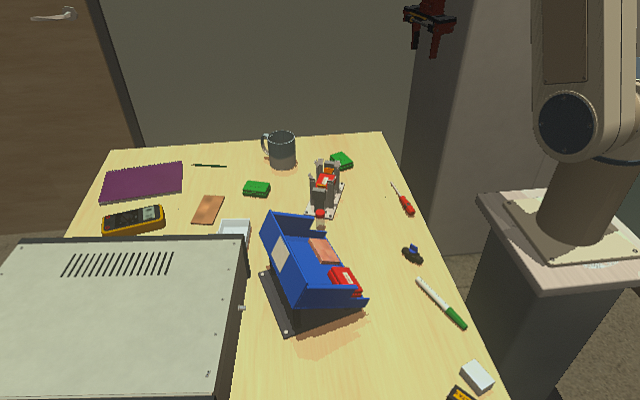

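The top picture shows the loose red case at (242,213) in the left half of the bin, with the copper at (276,203). Things that could be mistaken for it are the stored case in the magazine (361,212), green cases at (376,151) and (416,236), and the vial cap at (321,205). I choose (242,213): it is red and lies in the bin at the lip. I'll check that in a close wrist crop.

```bash
cat > h.py <<'E'
import cv2,numpy as np
from scipy.spatial.transform import Rotation as R
def pts(p,mask):
    v,u=np.nonzero(mask&(p["depth"]>0));z=p["depth"][v,u].astype(float)
    n=cv2.undistortPoints(np.c_[u,v].astype(float)[:,None],p["K"],p["dist"])[:,0]
    c=np.c_[n*z[:,None],z];return c@p["pose"][:3,:3].T+p["pose"][:3,3],np.c_[u,v]
def red(p):
    h=cv2.cvtColor(p["frame"],cv2.COLOR_BGR2HSV);return ((h[...,0]<5)|(h[...,0]>172))&(h[...,1]>150)&(h[...,2]>70)
def box(m,c0,c1,r0,r1):
    o=np.zeros_like(m);o[r0:r1,c0:c1]=m[r0:r1,c0:c1];return o
def comps(p,m,amin=30):
    n,l,s,c=cv2.connectedComponentsWithStats(m.astype(np.uint8))
    for i in range(1,n):
        if s[i,4]>=amin:
            w,_=pts(p,l==i)
            if len(w): 
                r=cv2.minAreaRect(w[:,:2].astype(np.float32))
                print(c[i].round(),s[i,4],"med",np.median(w,0).round(1),"rect",np.round(r[0],1),np.round(r[1],1),round(r[2],1))
E
python3 - <<'E'
from h import *
for n in("top","side"):
    p=dict(np.load(f"pics/{n}.npz"));print(n);comps(p,red(p))
p=dict(np.load("pics/top.npz"))
h=cv2.cvtColor(p["frame"],cv2.COLOR_BGR2HSV)
print("blue");comps(p,(h[...,0]>105)&(h[...,0]<130)&(h[...,1]>120),300)
m=np.ones((400,640),bool)
w,uv=pts(p,box(m,320,400,185,240));k=(w[:,2]>70)
print("mag>70",k.sum(),cv2.minAreaRect(w[k,:2].astype(np.float32)),w[k].mean(0))
E
```

```text
top
[360. 212.] 187 med [ 548.9 -183.    61. ] rect [ 550.2 -183.2] [57.8 37.7] 68.7
[242. 213.] 281 med [555.  136.8  68.6] rect [552.5 137.3] [40.9 62.1] 17.1
side
[324. 177.] 97 med [ 552.6 -202.    60.4] rect [ 547.9 -192.6] [61.6 44.2] 79.8
[404. 200.] 31 med [ 353.9 -138.2   17.2] rect [ 353.5 -134.6] [10.4 39.7] 8.5
[320. 212.] 57 med [575.8 -77.7  50.7] rect [572.8 -96. ] [61.1 18.7] 84.2
[341. 276.] 349 med [562.1 129.1  66. ] rect [556.4 131.3] [45.2 77. ] 16.7
blue
[253. 188.] 2348 med [622.3 102.3  75.4] rect [611.3 103.9] [130.6 203.7] 16.8
[ 21. 393.] 569 med [ -18.7  944.  -246.1] rect [-21.9 941.3] [183.8  35.6] 82.6
mag>70 312 ((551.4296875, -184.09129333496094), (133.6649932861328, 67.08763122558594), 69.43047332763672) [ 550.48282769 -186.58380155   83.78348869]
```

```bash
cat >> h.py <<'E'
def ori(psi,tilt):
    c,s=np.cos(psi),np.sin(psi)
    Y=np.array([np.cos(tilt)*c,np.cos(tilt)*s,np.sin(tilt)]);Z=np.array([np.sin(tilt)*c,np.sin(tilt)*s,-np.cos(tilt)])
    return R.from_matrix(np.c_[np.cross(Y,Z),Y,Z])
def plan(p0,r0,p1,r1,n,dp=0,da=2):
    """n calls from pose 0 to 1, in tool axes at start of each call"""
    p,r=np.array(p0,float),r0
    for i in range(n):
        f=1/(n-i);rv=(r.inv()*r1).as_rotvec()*f;d=r.inv().apply((np.array(p1)-p)*f)
        d=d.round(dp);rv=rv.round(da);print("call",i+1,d.tolist(),rv.tolist())
        p=p+r.apply(d);r=r*R.from_rotvec(rv)
    print("end",p.round(1),r.as_rotvec().round(3))
E
python3 - <<'E'
from h import *
r0=R.from_rotvec([-3.1039,-.4751,0.0003])
c=np.array([559,138.5,56]);r1=ori(.295,.47)
plan([187,-596.4,222.7],r0,c-130*r1.as_matrix()[:,2],r1,5,0,2)
E
```

```text
call 1 [103.0, -118.0, 10.0] [-0.07, 0.07, -0.31]
call 2 [134.0, -82.0, 12.0] [-0.08, 0.07, -0.31]
call 3 [151.0, -38.0, 17.0] [-0.08, 0.07, -0.3]
call 4 [155.0, 6.0, 26.0] [-0.07, 0.08, -0.3]
call 5 [144.0, 49.0, 41.0] [-0.08, 0.07, -0.31]
end [502.8 121.5 171.6] [1.672 2.254 0.54 ]
```

Emit:
{"op": "servo_tool", "data": {"deltas": [[[21,-24,2],[-0.014,0.014,-0.06]],[[41,-47,4],[-0.03,0.03,-0.12]],[[62,-71,6],[-0.04,0.04,-0.19]],[[82,-94,8],[-0.055,0.055,-0.25]],[[103,-118,10],[-0.07,0.07,-0.31]]]}}

```text
t: 0.92
ee_pos: [250.3, -451.8, 212.7]
orientation: [2.935, 0.935, 0.124]
ft_force: [0.3, -0.6, -1.3]
width: 88.0
grasp_force: 0.0
```

Emit:
{"op": "servo_tool", "data": {"deltas": [[[27,-16,2],[-0.016,0.014,-0.06]],[[54,-33,5],[-0.03,0.03,-0.12]],[[80,-49,7],[-0.05,0.04,-0.19]],[[107,-66,10],[-0.065,0.055,-0.25]],[[134,-82,12],[-0.08,0.07,-0.31]]]}}

```text
t: 1.33
ee_pos: [313.5, -307.6, 202.0]
orientation: [2.688, 1.346, 0.243]
ft_force: [-0.7, 0.5, -0.4]
width: 88.2
grasp_force: 0.0
```

Emit:
{"op": "servo_tool", "data": {"deltas": [[[30,-8,3],[-0.016,0.014,-0.06]],[[60,-15,7],[-0.03,0.03,-0.12]],[[91,-23,10],[-0.05,0.04,-0.18]],[[121,-30,14],[-0.065,0.055,-0.24]],[[151,-38,17],[-0.08,0.07,-0.3]]]}}

```text
t: 1.75
ee_pos: [377.0, -164.8, 191.8]
orientation: [2.392, 1.695, 0.353]
ft_force: [0.1, -0.7, 0.1]
width: 87.8
grasp_force: 0.0
```

Emit:
{"op": "servo_tool", "data": {"deltas": [[[31,1,5],[-0.014,0.016,-0.06]],[[62,2,10],[-0.03,0.03,-0.12]],[[93,4,16],[-0.04,0.05,-0.18]],[[124,5,21],[-0.055,0.065,-0.24]],[[155,6,26],[-0.07,0.08,-0.3]]]}}

```text
t: 2.17
ee_pos: [440.0, -20.8, 181.9]
orientation: [2.058, 2.005, 0.456]
ft_force: [1.1, -1.8, 0.1]
width: 87.5
grasp_force: 0.0
```

Emit:
{"op": "servo_tool", "data": {"deltas": [[[29,10,8],[-0.016,0.014,-0.06]],[[58,20,16],[-0.03,0.03,-0.12]],[[86,29,25],[-0.05,0.04,-0.19]],[[115,39,33],[-0.065,0.055,-0.25]],[[144,49,41],[-0.08,0.07,-0.31]]]}}

```text
t: 2.58
ee_pos: [503.1, 123.3, 170.7]
orientation: [1.667, 2.256, 0.54]
ft_force: [1.0, -0.0, 0.4]
width: 88.2
grasp_force: 0.0
```

```bash
python3 - <<'E'
from workcell import ctrl,get_image,finder
from h import *
p=get_image("wrist");np.savez("pics/w1.npz",**{k:p[k] for k in("frame","depth","K","dist","pose")})
o=ctrl.get_obs();print(o["t"],o["ee_pos"],o["orientation"],o["qpos"].round(2),p["pose"].round(2).tolist())
comps(p,red(p),300)
cv2.imwrite("pics/w1.png",p["frame"])
E
```

```text
2.6333 [505.7006884  126.10931039 171.15471512] [1.66003507 2.25775922 0.54398426] [ 0.2   0.21  2.21  0.18  0.24 -0.27] [[0.85, 0.15, 0.51, 408.8], [0.26, -0.95, -0.16, 180.33], [0.46, 0.27, -0.85, 314.52], [0.0, 0.0, 0.0, 1.0]]
[315. 181.] 1753 med [550.1 151.3  66.5] rect [555.4 143.9] [46.8 56.9] 16.3
```

View pics/w1.png

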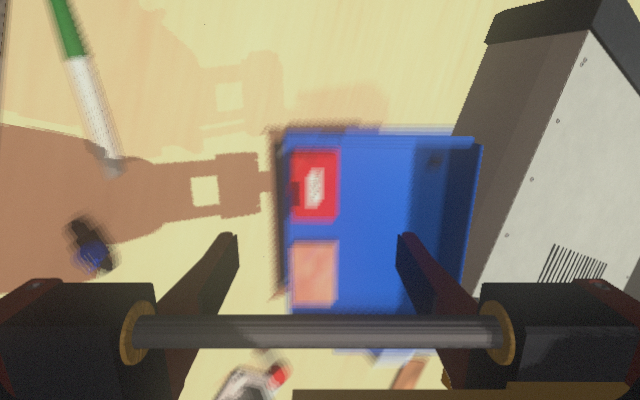

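The wrist picture shows the red case with a white label at (315,185), at the lip in the left half of the bin. The copper offcut is at (313,272), so the choice is confirmed. The picture is blurred because the arm was still settling, so I'll take another one at rest.

```bash
python3 - <<'E'
from workcell import ctrl,get_image,finder
from h import *
for i in range(3): p=get_image("wrist")
np.savez("pics/w2.npz",**{k:p[k] for k in("frame","depth","K","dist","pose")})
o=ctrl.get_obs();print(o["t"],o["ee_pos"],o["orientation"],o["qpos"].round(3))
r1=ori(.295,.47);M=r1.as_matrix()
m=cv2.morphologyEx(box(red(p),270,350,130,235).astype(np.uint8),cv2.MORPH_CLOSE,np.ones((25,25)))>0
w,uv=pts(p,m);print("n",len(w),"uv",uv.min(0),uv.max(0))
# plane of top
def plane(w):
    c=np.median(w,0);k=np.ones(len(w),bool)
    for _ in range(5):
        c=w[k].mean(0);n=np.linalg.svd(w[k]-c,full_matrices=False)[2][2];n*=np.sign(n[2]);k=abs((w-c)@n)<2
    return c,n,k
c,n,k=plane(w);print("top",c.round(1),n.round(3),k.sum(),"tilt",np.arccos(n[2]),"az",np.arctan2(-n[1],-n[0]))
L=(w[k])@M[:,:2]
r=cv2.minAreaRect(L.astype(np.float32));print("rect in tool axes (x=y_bin,y=upslope)",r)
print("center",M@np.array([*r[0],np.median(w[k]@M[:,2])]))
h=cv2.cvtColor(p["frame"],cv2.COLOR_BGR2HSV);b=box((h[...,0]>105)&(h[...,0]<130)&(h[...,1]>120),345,400,150,240)
wb,_=pts(p,b);cb,nb,kb=plane(wb);print("floor",cb.round(1),nb.round(3),kb.mean(),"tilt",np.arccos(nb[2]),"az",np.arctan2(-nb[1],-nb[0]),"height of top",(c-cb)@nb)
cr=p["frame"][110:320,200:500];cv2.imwrite("pics/w2.png",cv2.resize(cr,None,fx=2.6,fy=2.6))
E
```

```text
2.7833 [502.47178037 122.07030998 170.39670696] [1.6704695  2.25513075 0.53864207] [ 0.189  0.209  2.218  0.178  0.247 -0.268]
n 3173 uv [286 154] [334 224]
top [548.8 138.5  66.8] [-0.434 -0.126  0.892] 3031 tilt 0.46880753866926994 az 0.2836812666268144
rect in tool axes (x=y_bin,y=upslope) ((-28.11498260498047, 534.0816650390625), (63.742431640625, 41.171417236328125), 0.5228676199913025)
center [548.92745225 137.4161875   66.67545997]
floor [612.3 146.3  72.8] [-0.435 -0.127  0.892] 0.9924964510241331 tilt 0.4701095581694079 az 0.2847617609884905 height of top 23.24842951620124
```

View pics/w2.png

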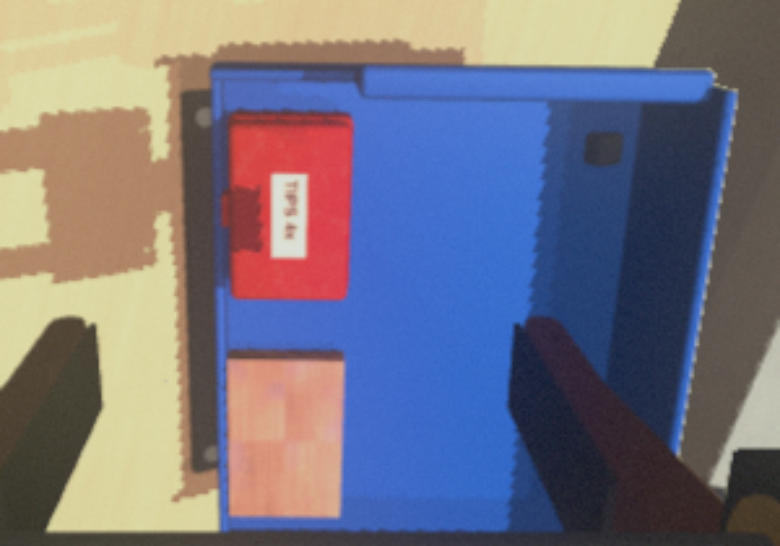

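The sharp crop shows the case at about (290,205) with label "TIPS 4x" on top, lying against the lip, and the copper at (285,435) below it. By my estimate wrist joint 5 would hit its lower limit at the full tilt. I'll roll the tool 0.17 rad about the finger closing line, which keeps the pads flush with the case.

```bash
cat >> h.py <<'E'
TH=.17
RB=ori(.29,.47)*R.from_rotvec([0,TH,0]); NB=-ori(.29,.47).as_matrix()[:,2]; CC=np.array([553.9,138.9,56.4])
E
python3 - <<'E'
from h import *
r0=R.from_rotvec([1.672,2.254,.54])
plan([502.8,121.5,171.6],r0,CC+50*NB,RB,1)
plan(CC+50*NB,RB,CC+1*NB,RB,1)
E
```

```text
call 1 [2.0, -4.0, 77.0] [0.0, 0.17, 0.01]
end [532.5 132.3 101.2] [1.697 2.363 0.709]
call 1 [-8.0, -0.0, 48.0] [0.0, 0.0, 0.0]
end [553.3 139.   57.6] [1.692 2.37  0.707]
```

Emit:
{"op": "servo_tool", "data": {"deltas": [[[0,-1,10],[0,0.05,0]],[[1,-2,25],[0,0.1,0]],[[1,-3,45],[0,0.14,0.01]],[[2,-4,65],[0,0.17,0.01]],[[2,-4,77],[0,0.17,0.01]]]}}

```text
t: 3.2
ee_pos: [524.5, 130.2, 114.8]
orientation: [1.697, 2.357, 0.687]
ft_force: [0.6, 1.0, 0.9]
width: 87.9
grasp_force: 0.0
```

```bash
python3 - <<'E'
from workcell import ctrl,get_image
from h import *
get_image("wrist");get_image("wrist");o=ctrl.get_obs();print(o["t"],o["ee_pos"],o["orientation"],o["qpos"].round(3))
r=R.from_rotvec(o["orientation"]);plan(o["ee_pos"],r,CC+1*NB,RB,1,1,3)
E
```

```text
3.3 [523.96775464 129.75946227 112.62942258] [1.70174513 2.35781409 0.68169609] [ 0.084  0.381  2.184  1.021  0.282 -1.187]
call 1 [-9.3, 2.9, 62.6] [-0.007, 0.019, -0.006]
end [553.5 138.8  57.3] [1.692 2.369 0.707]
```

Emit:
{"op": "servo_tool", "data": {"deltas": [[[-1,1,6],[0,0.005,0]],[[-3,1,15],[0,0.01,0]],[[-4,2,25],[-0.005,0.02,0]],[[-5,3,33],[-0.007,0.02,-0.006]],[[-5,3,33],[-0.007,0.02,-0.006]]]}}

```text
t: 3.72
ee_pos: [540.7, 135.9, 85.7]
orientation: [1.688, 2.371, 0.709]
ft_force: [-0.1, -0.5, 0.2]
width: 87.9
grasp_force: 0.0
```

```bash
python3 - <<'E'
from workcell import ctrl,get_image
from h import *
get_image("wrist");p=get_image("wrist");o=ctrl.get_obs();print(o["t"],o["ee_pos"],o["orientation"],o["qpos"].round(3))
r=R.from_rotvec(o["orientation"]);plan(o["ee_pos"],r,CC+1*NB,RB,1,1,3)
comps(p,box(red(p),100,540,0,400),300);cv2.imwrite("pics/w3.png",p["frame"])
E
```

```text
3.8167 [540.4683967  136.08539733  86.31921014] [1.68736576 2.37134089 0.70938123] [ 0.08   0.46   2.159  1.239  0.278 -1.423]
call 1 [-6.5, -1.4, 31.2] [0.002, -0.001, 0.003]
end [553.5 138.8  57.3] [1.692 2.37  0.707]
[315. 240.] 5251 med [549.2 139.5  67. ] rect [551.3 138.5] [42.5 65.1] 14.0
```

View pics/w3.png

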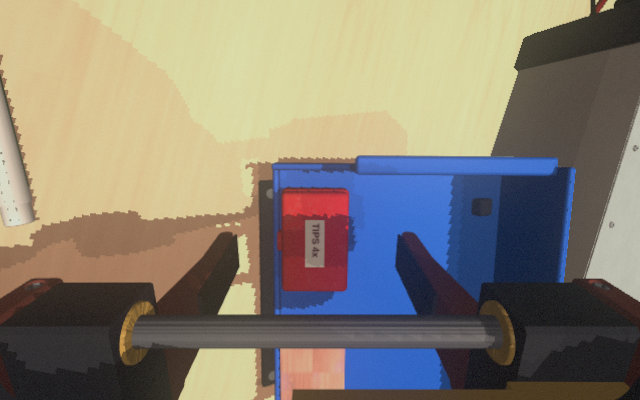

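The case spans columns 282 to 348 and sits centred between the fingertips at 237 and 400, with the lower finger clear of the lip. I'll descend.

Emit:
{"op": "servo_tool", "data": {"deltas": [[[-2,-0.5,8],[0,0,0]],[[-4,-1,18],[0,0,0]],[[-6,-1.5,27],[0,0,0]],[[-6.5,-1.5,31],[0,0,0]],[[-6.5,-1.5,31],[0,0,0]]]}}

```text
t: 4.23
ee_pos: [553.7, 139.1, 57.0]
orientation: [1.687, 2.372, 0.71]
ft_force: [-0.5, -0.4, -0.4]
width: 87.7
grasp_force: 0.0
```

```bash
python3 - <<'E'
from workcell import ctrl,get_image
from h import *
get_image("wrist");p=get_image("wrist");o=ctrl.get_obs();print(o["t"],o["ee_pos"],o["orientation"],o["qpos"].round(3),o["ft_force"])
r=R.from_rotvec(o["orientation"]);plan(o["ee_pos"],r,CC+1*NB,RB,1,1,3)
comps(p,box(red(p),240,400,0,330),300)
E
```

```text
4.3333 [553.6575607  139.1279254   57.41814646] [1.68596332 2.37179892 0.71025308] [ 0.085  0.536  2.135  1.427  0.264 -1.615] [0.4702121  0.33312458 0.95644297]
call 1 [-0.3, -0.3, -0.1] [0.002, -0.001, 0.004]
end [553.5 138.7  57.3] [1.692 2.37  0.708]
[316. 253.] 7809 med [548.2 139.6  66.5] rect [538.2 134.7] [69.9 63.8] 16.4
```

Emit:
{"op": "servo_tool", "data": {"deltas": [[[0,0,0],[0,0,0]],[[0,0,0],[0,0,0]],[[0,0,0],[0,0,0]],[[0,0,0],[0,0,0]],[[0,0,0],[0,0,0]]], "grip": 1}}

```text
t: 4.75
ee_pos: [553.9, 139.1, 57.0]
orientation: [1.686, 2.372, 0.71]
ft_force: [0.3, -0.4, 0.2]
width: 57.6
grasp_force: 0.0
```

Emit:
{"op": "servo_tool", "data": {"deltas": [[[0,0,0],[0,0,0]],[[0,0,0],[0,0,0]],[[0,0,0],[0,0,0]],[[0,0,0],[0,0,0]],[[0,0,0],[0,0,0]]]}}

```text
t: 5.17
ee_pos: [553.9, 139.1, 56.9]
orientation: [1.686, 2.372, 0.71]
ft_force: [-0.7, -0.3, 1.1]
width: 43.7
grasp_force: 30.0
```

Emit:
{"op": "servo_tool", "data": {"deltas": [[[1,0,-5],[0,0,0]],[[2,0,-13],[0,0,0]],[[5,0,-28],[0,0,0]],[[8,0,-47],[0,0,0]],[[12,0,-69],[0,0,0]]]}}

```text
t: 5.58
ee_pos: [522.6, 129.9, 118.9]
orientation: [1.687, 2.373, 0.708]
ft_force: [-0.5, -0.5, 0.0]
width: 43.8
grasp_force: 30.0
```

```bash
cat >> h.py <<'E'
def RM(psi): return ori(psi,0)*R.from_rotvec([0,TH,0])
E
python3 - <<'E'
from workcell import ctrl,get_image
from h import *
get_image("wrist");o=ctrl.get_obs();print(o["t"],o["ee_pos"],o["orientation"],o["qpos"].round(3),o["ft_force"],o["width"],o["grasp_force"])
r=R.from_rotvec(o["orientation"])
plan(o["ee_pos"],r,[518,-270,200],RM(-.36),3)
E
```

```text
5.6333 [522.04216698 129.76762667 121.9672219 ] [1.68541445 2.37131248 0.71057542] [ 0.068  0.361  2.188  1.033  0.313 -1.219] [ 1.0173128  -0.10393396  1.68091515] 43.823793784711334 29.997452795505524
call 1 [-118.0, -24.0, -62.0] [0.11, -0.05, 0.24]
call 2 [-124.0, -1.0, -55.0] [0.12, -0.05, 0.23]
call 3 [-125.0, 22.0, -50.0] [0.11, -0.05, 0.24]
end [ 517.6 -270.1  200.3] [-2.495 -1.727 -0.218]
```

Emit:
{"op": "servo_tool", "data": {"deltas": [[[-15,-3,-12],[0.015,-0.01,0.03]],[[-37,-8,-25],[0.04,-0.02,0.09]],[[-63,-13,-37],[0.06,-0.03,0.14]],[[-90,-18,-50],[0.085,-0.04,0.19]],[[-118,-24,-62],[0.11,-0.05,0.24]]]}}

```text
t: 6.05
ee_pos: [521.4, -3.9, 145.2]
orientation: [2.036, 2.235, 0.57]
ft_force: [0.5, 0.3, -0.6]
width: 43.7
grasp_force: 30.0
```

Emit:
{"op": "servo_tool", "data": {"deltas": [[[-25,0,-11],[0.024,-0.01,0.046]],[[-50,0,-22],[0.05,-0.02,0.09]],[[-74,-1,-33],[0.07,-0.03,0.14]],[[-99,-1,-44],[0.1,-0.04,0.18]],[[-124,-1,-55],[0.12,-0.05,0.23]]]}}

```text
t: 6.47
ee_pos: [520.0, -137.1, 171.4]
orientation: [-2.326, -2.042, -0.398]
ft_force: [1.4, -0.3, -0.5]
width: 44.4
grasp_force: 30.0
```

Emit:
{"op": "servo_tool", "data": {"deltas": [[[-25,4,-10],[0.022,-0.01,0.05]],[[-50,9,-20],[0.044,-0.02,0.1]],[[-80,14,-32],[0.07,-0.03,0.15]],[[-108,19,-43],[0.09,-0.04,0.2]],[[-125,22,-50],[0.11,-0.05,0.24]]]}}

```text
t: 6.88
ee_pos: [519.5, -272.4, 197.8]
orientation: [-2.498, -1.724, -0.217]
ft_force: [0.6, 0.0, -1.0]
width: 43.7
grasp_force: 30.0
```

```bash
python3 - <<'E'
from workcell import ctrl,get_image
from h import *
for i in range(4):p=get_image("wrist")
np.savez("pics/w4.npz",**{k:p[k] for k in("frame","depth","K","dist","pose")})
o=ctrl.get_obs();print(o["t"],o["ee_pos"],o["orientation"],RM(-.36).as_rotvec(),o["qpos"].round(3),o["ft_force"],o["width"],o["grasp_force"])
comps(p,red(p),200)
cv2.imwrite("pics/w4.png",p["frame"])
E
```

```text
7.0833 [ 518.73793747 -269.22074912  196.71464869] [-2.49299507 -1.72715803 -0.21807865] [-2.49764587 -1.72859822 -0.21281267] [-0.589  0.414  1.725  0.197  1.053 -0.332] [-0.03068703 -0.03705619 -1.14242446] 43.85583542723021 29.997047781944275
[315. 113.] 2382 med [ 550.9 -182.2   61.4] rect [ 549.9 -183.4] [63.7 42.6] 68.6
[110. 110.] 242 med [350.8 -98.7  20.9] rect [350.3 -98.3] [15.  20.6] 3.2
[130. 143.] 393 med [ 354.7 -135.8   17.4] rect [ 354.7 -137.1] [14.4 37. ] 10.2
[316. 252.] 7912 med [ 520.8 -266.8  208.4] rect [ 519.4 -269.9] [64.3 42.8] 68.4
```

View pics/w4.png

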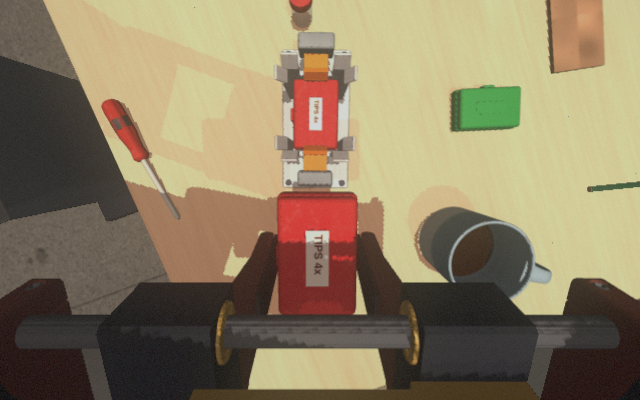

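The wrist picture shows the held case level in the fingers at (317,252), label up. The magazine is at (315,112) with orange catches at (316,66) and (316,158), the vial cap at (300,3) and the mug at (480,245). I'll now measure the magazine and the held case in this one picture.

```bash
python3 - <<'E'
from h import *
p=dict(np.load("pics/w4.npz"))
e=np.array([518.74,-269.22,196.71]);r=R.from_rotvec([-2.49299507,-1.72715803,-0.21807865])
cl=lambda m:cv2.morphologyEx(m.astype(np.uint8),cv2.MORPH_CLOSE,np.ones((31,31)))>0
def rep(s,w):
    c=np.median(w,0);k=np.abs(w[:,2]-c[2])<4
    for _ in range(4):
        c=w[k].mean(0);n=np.linalg.svd(w[k]-c,full_matrices=False)[2][2];n*=np.sign(n[2]);k=abs((w-c)@n)<1.5
    q=cv2.minAreaRect(w[k,:2].astype(np.float32));print(s,k.sum(),"c",np.round(q[0],1),"z",c[2].round(1),"size",np.round(q[1],1),"ang",round(q[2],2),"n",n.round(3));return c,n
w,_=pts(p,cl(box(red(p),285,345,75,155)));rep("stored",w)
w,_=pts(p,cl(box(red(p),260,372,180,313)));c,n=rep("held",w);print("normal in tool",r.inv().apply(n).round(3),"want",[np.sin(TH),0,-np.cos(TH)])
m=np.ones((400,640),bool)
w,uv=pts(p,box(m,265,370,25,192))
a=np.deg2rad(68.5);u=np.array([np.cos(a),np.sin(a)]);v=np.array([np.sin(a),-np.cos(a)]) # u along +y side long, v short
for lo,hi in((90,100),(80,90),(70,100)):
    k=(w[:,2]>lo)&(w[:,2]<hi);q=cv2.minAreaRect(w[k,:2].astype(np.float32))
    print(lo,hi,k.sum(),"rect",q); s=w[k,:2];print(" long mid",np.percentile(s@u,[1,99]).mean()," short mid",np.percentile(s@v,[1,99]).mean())
print("stored long/short",np.array([549.9,-183.4])@u,np.array([549.9,-183.4])@v)
h=cv2.cvtColor(p["frame"],cv2.COLOR_BGR2HSV);o=(h[...,0]>8)&(h[...,0]<20)&(h[...,1]>170)
for nm,b in(("L",(295,340,45,85)),("R",(295,340,140,175))):
    w2,_=pts(p,box(o,*b));print(nm,len(w2),w2.mean(0).round(1),"long",np.percentile(w2[:,:2]@u,[2,50,98]).round(1),"short",np.percentile(w2[:,:2]@v,[2,50,98]).round(1))
E
```

```text
stored 2690 c [ 551.1 -183.5] z 61.5 size [62.6 40.4] ang 68.89 n [-0.002  0.002  1.   ]
held 8674 c [ 519.7 -270. ] z 208.5 size [62.3 41.2] ang 69.32 n [ 0.004 -0.001  1.   ]
normal in tool [ 0.175  0.002 -0.985] want [np.float64(0.16918234906699603), 0, np.float64(-0.9855847669095608)]
90 100 1086 rect ((551.1102294921875, -183.34336853027344), (88.4957504272461, 68.14823150634766), 69.07169342041016)
 long mid 30.94274248733765  short mid 579.833081087959
80 90 745 rect ((550.7039794921875, -184.34548950195312), (129.7885284423828, 57.55039596557617), 68.7359848022461)
 long mid 29.69291926788581  short mid 579.7439158500734
70 100 3515 rect ((551.2772827148438, -183.334716796875), (134.57608032226562, 68.17304992675781), 69.37975311279297)
 long mid 30.817048692161993  short mid 579.8257468447214
stored long/short 30.900442607787774 578.8529456145515
L 434 [ 565.2 -146.5   69.2] long [61.2 68.8 82.7] short [570.2 579.2 589. ]
R 201 [ 537.2 -217.9   71.8] long [-20.7  -4.1   0.9] short [570.2 579.5 589.4]
```

```bash
python3 - <<'E'
from h import *
e=np.array([518.74,-269.22,196.71]);r=R.from_rotvec([-2.49299507,-1.72715803,-0.21807865])
plan(e,r,[550.1,-182.6,135],R.from_rotvec([0,0,-.004])*r,1,1,3)
E
```

```text
call 1 [79.9, -1.0, 76.8] [-0.001, 0.0, 0.004]
end [ 550.1 -182.6  135. ] [-2.497 -1.722 -0.219]
```

Emit:
{"op": "servo_tool", "data": {"deltas": [[[14,0,12],[0,0,0]],[[36,0,32],[0,0,0.002]],[[58,-1,52],[0,0,0.003]],[[74,-1,70],[0,0,0.004]],[[80,-1,77],[0,0,0.004]]]}}

```text
t: 7.5
ee_pos: [548.9, -178.9, 133.1]
orientation: [-2.491, -1.724, -0.214]
ft_force: [-0.2, -0.1, -0.4]
width: 43.5
grasp_force: 30.0
```

```bash
python3 - <<'E'
from workcell import ctrl,get_image
from h import *
get_image("wrist");get_image("wrist");p=get_image("wrist");o=ctrl.get_obs();print(o["t"],o["ee_pos"],o["orientation"],o["ft_force"],o["width"])
r=R.from_rotvec(o["orientation"])
w,_=pts(p,cv2.morphologyEx(box(red(p),260,372,180,313).astype(np.uint8),cv2.MORPH_CLOSE,np.ones((31,31)))>0)
k=abs(w[:,2]-np.median(w[:,2]))<2
print(np.median(w,0),cv2.minAreaRect(w[k,:2].astype(np.float32)))
for n in ("side",):
    s=get_image(n);f=s["frame"][140:230,270:390];cv2.imwrite("pics/s2.png",cv2.resize(f,None,fx=6,fy=6))
plan(o["ee_pos"],r,[550.1,-182.6,97],r,1,1,3)
E
```

```text
7.65 [ 549.96033201 -182.09461518  135.21427497] [-2.49494958 -1.72438387 -0.21549714] [-0.73680211 -0.02798854 -0.67765765] 43.692267845779085
[ 550.66886594 -177.43362952  145.55446526] ((549.6946411132812, -180.2752227783203), (62.464237213134766, 41.53428268432617), 69.3658676147461)
call 1 [-7.0, 0.4, 37.6] [0.0, 0.0, 0.0]
end [ 550.1 -182.6   97. ] [-2.495 -1.724 -0.215]
```

View pics/s2.png

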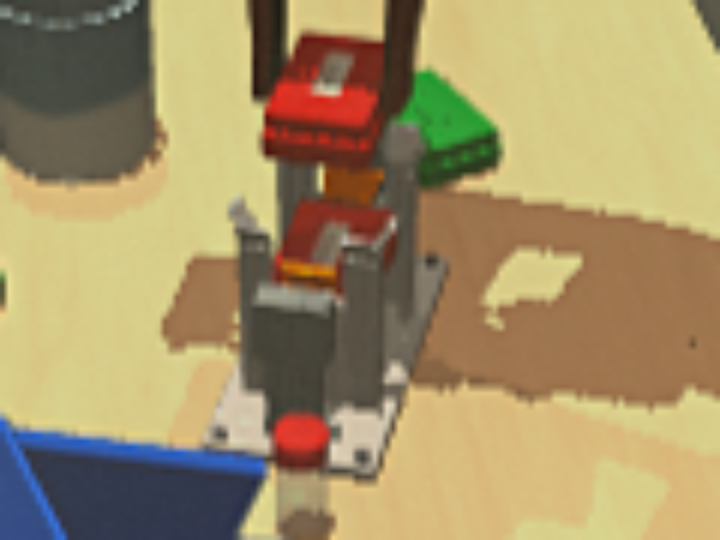

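The side crop shows the held case at (325,100), squarely over the magazine shaft, with the stored case at (335,240) below it. I'll descend to the flare and check the settled position there.

Emit:
{"op": "servo_tool", "data": {"deltas": [[[-1,0,5],[0,0,0]],[[-2,0,12],[0,0,0]],[[-4,0,20],[0,0,0]],[[-4,0,22],[0,0,0]],[[-4,0,22],[0,0,0]]]}}

```text
t: 8.12
ee_pos: [549.6, -183.5, 112.1]
orientation: [-2.498, -1.72, -0.215]
ft_force: [-0.1, 0.3, -0.6]
width: 43.4
grasp_force: 30.0
```

```bash
cat > chk.py <<'E'
from workcell import ctrl,get_image
from h import *
import sys
get_image("top");get_image("top");p=get_image("wrist");o=ctrl.get_obs();print(o["t"],o["ee_pos"],o["orientation"],o["ft_force"],o["width"])
w,_=pts(p,cv2.morphologyEx(box(red(p),260,372,180,313).astype(np.uint8),cv2.MORPH_CLOSE,np.ones((31,31)))>0)
k=abs(w[:,2]-np.median(w[:,2]))<2.5;q=cv2.minAreaRect(w[k,:2].astype(np.float32))
print("held",np.round(q[0],1),"z",np.median(w[:,2]).round(1),np.round(q[1],1),round(q[2],2))
plan(o["ee_pos"],R.from_rotvec(o["orientation"]),[550.1,-182.6,float(sys.argv[1])],R.from_rotvec([-2.496,-1.723,-0.217]),1,1,3)
E
python3 chk.py 90
```

```text
8.2667 [ 550.35524852 -183.53666824  113.17202345] [-2.49826501 -1.72180807 -0.21643179] [-0.3933193  -0.07788075 -1.05945861] 43.694858273936504
held [ 550.5 -183.3] z 124.3 [62.8 41.7] 68.88
call 1 [-3.2, -0.5, 23.0] [0.001, 0.001, -0.001]
end [ 550.2 -182.6   90. ] [-2.496 -1.722 -0.217]
```

Emit:
{"op": "servo_tool", "data": {"deltas": [[[-1,0,4],[0,0,0]],[[-2,0,9],[0,0,0]],[[-3,0,15],[0,0,0]],[[-4,0,21],[0,0,0]],[[-4,0,23],[0,0,0]]]}}

```text
t: 8.68
ee_pos: [549.6, -183.0, 88.5]
orientation: [-2.497, -1.721, -0.215]
ft_force: [0.3, -0.1, 0.2]
width: 43.6
grasp_force: 30.0
```

Emit:
{"op": "servo_tool", "data": {"deltas": [[[-0.3,0,2],[0,0,0]],[[-0.9,0,5],[0,0,0]],[[-1.4,0,8],[0,0,0]],[[-1.9,0,11],[0,0,0]],[[-2.1,0,12],[0,0,0]]]}}

```text
t: 9.1
ee_pos: [551.1, -183.5, 78.2]
orientation: [-2.499, -1.723, -0.218]
ft_force: [-0.4, 0.4, 8.4]
width: 43.7
grasp_force: 30.0
```

```bash
python3 chk.py 50
```

```text
9.25 [ 551.02384555 -183.57155187   78.202521  ] [-2.49906223 -1.72283087 -0.21794525] [-0.14186937  0.33133802  3.34213671] 44.287267416342644
held [ 551.4 -183.2] z 89.6 [62.7 41.7] 68.97
call 1 [-4.3, -1.2, 27.9] [0.002, 0.001, -0.001]
end [ 550.1 -182.6   50. ] [-2.496 -1.723 -0.217]
```

Emit:
{"op": "servo_tool", "data": {"deltas": [[[-0.3,0,1.5],[0,0,0]],[[-0.6,0,3.5],[0,0,0]],[[-1,0,6],[0,0,0]],[[-1.5,0,8.5],[0,0,0]],[[-1.7,0,10],[0,0,0]]]}}

```text
t: 9.67
ee_pos: [551.1, -183.6, 68.0]
orientation: [-2.499, -1.723, -0.218]
ft_force: [-0.8, -0.6, 8.0]
width: 44.0
grasp_force: 30.0
```

Emit:
{"op": "servo_tool", "data": {"deltas": [[[-0.3,0,2],[0,0,0]],[[-0.7,0,4],[0,0,0]],[[-1,0,6],[0,0,0]],[[-1.4,0,8],[0,0,0]],[[-1.4,0,8],[0,0,0]]]}}

```text
t: 10.08
ee_pos: [551.1, -183.6, 59.8]
orientation: [-2.499, -1.723, -0.218]
ft_force: [1.1, -0.2, 5.1]
width: 43.8
grasp_force: 30.0
```

```bash
python3 chk.py 49
```

```text
10.2333 [ 551.08158263 -183.56310839   59.7822231 ] [-2.49934305 -1.72274216 -0.21802605] [ 1.6826849 -1.304699   5.778198 ] 43.60823191699665
held [ 551.5 -183.2] z 71.2 [62.4 41.8] 69.05
call 1 [-1.3, -1.3, 10.7] [0.003, 0.001, -0.001]
end [ 550.1 -182.6   49. ] [-2.496 -1.723 -0.217]
```

Emit:
{"op": "servo_tool", "data": {"deltas": [[[-0.3,0,2],[0,0,0]],[[-0.7,0,4],[0,0,0]],[[-1,0,6],[0,0,0]],[[-1.5,0,8.5],[0,0,0]],[[-1.5,0,8.5],[0,0,0]]]}}

```text
t: 10.65
ee_pos: [551.1, -183.6, 51.2]
orientation: [-2.499, -1.723, -0.218]
ft_force: [0.7, 0.1, 6.9]
width: 43.8
grasp_force: 30.0
```

Emit:
{"op": "servo_tool", "data": {"deltas": [[[-0.1,0,0.5],[0,0,0]],[[-0.2,0,1],[0,0,0]],[[-0.2,0,1.4],[0,0,0]],[[-0.3,0,1.7],[0,0,0]],[[-0.3,0,1.7],[0,0,0]]]}}

```text
t: 11.07
ee_pos: [551.1, -183.6, 49.6]
orientation: [-2.499, -1.723, -0.218]
ft_force: [-0.5, -0.6, 8.5]
width: 43.6
grasp_force: 30.0
```

```bash
sed -i 's/^p=get/p=get/;$a o=p["frame"]; h=cv2.cvtColor(o,cv2.COLOR_BGR2HSV);np.savez("pics/w5.npz",**{k:p[k] for k in("frame","depth","K","dist","pose")});cv2.imwrite("pics/w5.png",cv2.resize(o[130:340,220:420],None,fx=2.8,fy=2.8))' chk.py; python3 chk.py 49
```

```text
11.2167 [ 551.08644865 -183.59135929   49.61887584] [-2.49923645 -1.72294381 -0.21804456] [-0.15945759  0.25951143  6.99907529] 43.3856720539351
held [ 551.5 -183.2] z 61.0 [62.3 41.7] 69.26
call 1 [0.5, -1.3, 0.7] [0.003, 0.001, -0.001]
end [ 550.1 -182.6   49. ] [-2.496 -1.723 -0.217]
```

View pics/w5.png

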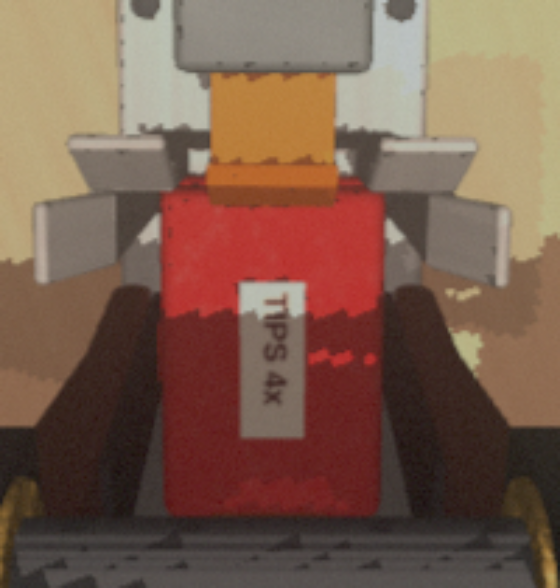

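The wrist crop shows the +y orange catch at (270,180) shut over the case's edge. The -y catch is hidden behind the gripper. I'll push slightly deeper, then check that catch from the side and whether the case top is level.

Emit:
{"op": "servo_tool", "data": {"deltas": [[[0,0,0.3],[0,0,0]],[[-0.1,0,0.5],[0,0,0]],[[-0.1,0,0.5],[0,0,0]]]}}

```text
t: 11.47
ee_pos: [551.1, -183.6, 49.3]
orientation: [-2.499, -1.723, -0.218]
ft_force: [0.2, -0.7, 9.2]
width: 43.7
grasp_force: 30.0
```

```bash
python3 - <<'E'
from workcell import ctrl,get_image
from h import *
s=get_image("side");p=get_image("wrist");o=ctrl.get_obs();print(o["t"],o["ee_pos"],o["ft_force"])
w,_=pts(p,cv2.morphologyEx(box(red(p),260,372,205,313).astype(np.uint8),cv2.MORPH_CLOSE,np.ones((31,31)))>0)
k=abs(w[:,2]-np.median(w[:,2]))<2.5;w=w[k];c=w.mean(0);n=np.linalg.svd(w-c,full_matrices=False)[2][2];n*=np.sign(n[2]);print(c.round(1),n.round(3))
u=np.array([.358,.934])
print("z at -y end, +y end",[(c[2]-(d*u)@n[:2]/n[2]-(np.array([551.1,-183.4])-c[:2])@n[:2]/n[2]).round(1) for d in(-33,33)])
cv2.imwrite("pics/s3.png",cv2.resize(s["frame"][150:225,285:375],None,fx=7,fy=7,interpolation=cv2.INTER_CUBIC))
E
```

```text
11.5667 [ 551.13050947 -183.60742338   49.32032814] [-0.02029214 -0.28609075  8.11495611]
[ 551.2 -184.1   60.7] [ 0.002 -0.002  1.   ]
z at -y end, +y end [np.float64(60.7), np.float64(60.8)]
```

View pics/s3.png

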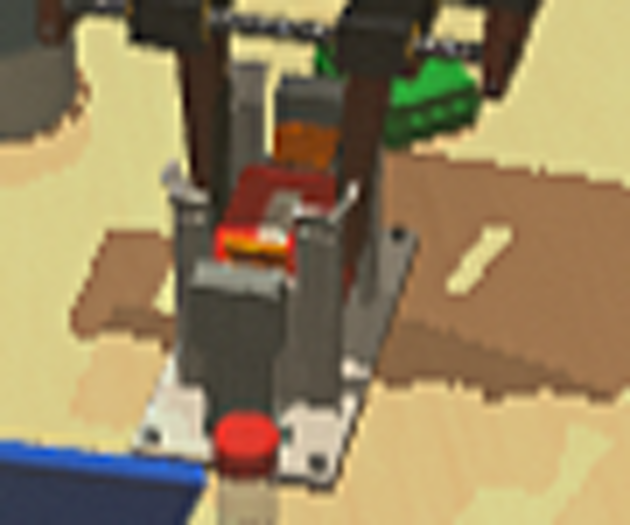

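The side crop shows the case down in the shaft with the -y catch at (305,145) in its closed position. The top is level at 60.7 mm at both ends, and the force of 8 N shows it is not against the stop. I'll let go.

Emit:
{"op": "servo_tool", "data": {"deltas": [[[0,0,0],[0,0,0]],[[0,0,0],[0,0,0]],[[0,0,0],[0,0,0]],[[0,0,0],[0,0,0]],[[0,0,0],[0,0,0]]], "grip": -0.4}}

```text
t: 11.98
ee_pos: [550.0, -183.1, 48.2]
orientation: [-2.498, -1.722, -0.216]
ft_force: [-0.8, -0.0, -0.3]
width: 61.4
grasp_force: 0.0
```

Emit:
{"op": "servo_tool", "data": {"deltas": [[[1,0,-6],[0,0,0]],[[4,0,-20],[0,0,0]],[[8,0,-45],[0,0,0]],[[13,0,-75],[0,0,0]],[[19,0,-110],[0,0,0]]]}}

```text
t: 12.4
ee_pos: [549.1, -183.1, 160.4]
orientation: [-2.496, -1.72, -0.214]
ft_force: [0.3, -0.8, 0.1]
width: 61.2
grasp_force: 0.0
```

Emit:
{"op": "servo_tool", "data": {"deltas": [[[-20,0,-10],[0,0,0]],[[-45,0,-10],[0,0,0]],[[-70,0,-10],[0,0,0]],[[-80,0,-10],[0,0,0]],[[-80,0,-10],[0,0,0]]]}}

```text
t: 12.82
ee_pos: [520.9, -260.4, 156.0]
orientation: [-2.5, -1.719, -0.216]
ft_force: [-0.1, 0.3, -0.1]
width: 61.5
grasp_force: 0.0
```

```bash
python3 - <<'E'
from workcell import ctrl,get_image
from h import *
for i in range(3):p=get_image("wrist")
o=ctrl.get_obs();print(o["t"],o["ee_pos"],o["ft_force"],o["width"])
comps(p,red(p),200)
cv2.imwrite("pics/w6.png",p["frame"])
E
```

```text
12.9667 [ 521.75896375 -258.08736171  156.11062256] [ 0.22235559  0.29501111 -0.62895507] 61.54928982216697
[318. 121.] 3171 med [ 551.2 -182.5   62.2] rect [ 549.9 -183.8] [62.8 44. ] 69.1
[ 87. 118.] 327 med [351.5 -98.8  20.7] rect [351.  -98.9] [15.8 21.2] 2.7
[110. 154.] 527 med [ 355.2 -136.3   17.2] rect [ 353.9 -135. ] [14. 43.] 7.7
```

View pics/w6.png

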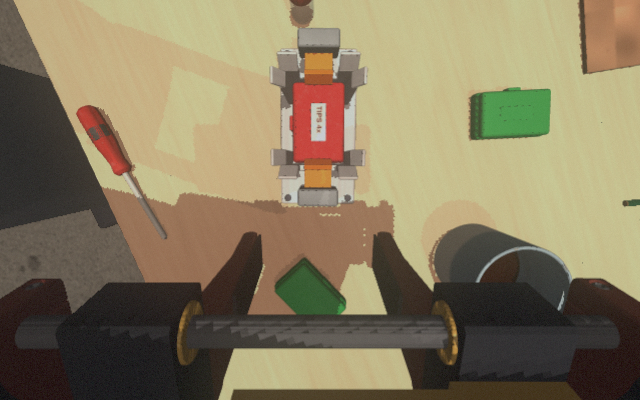

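The picture shows the new case in the magazine at (318,121), label up, top at 62 mm. Both orange catches, at (318,68) and (318,172), are shut over it. The mug (520,270) and the vial (301,5) still stand. I'll hand in.

```bash
python3 -c "
from workcell import close_job
print(close_job())"
```

```text
the job is handed in; nothing more can be done
None
```

The red case is loaded right way up on top of the stored one, with both orange catches shut over it. It was not driven into the stop, and I let go and handed the job in at about 13 s. The arm never touched the copper offcut, vial or mug.

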